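Third hand: press a board onto sprung test contacts

TASK

Someone oiled the rods of the test fixture and left the oil bottle standing on its bed: without tipping it, stand the bottle in the round dark steel drip dish and let go of it. Then lay the green circuit board from the foam block flat on the bed, plain end first, slide it between the white guides and push it steadily against the sprung black contact head until the red pointer stands in the green band (about 10 N, never more than 20 N). Finish while still holding it there, so that I can tighten the brass side screws, and leave the other things on the table alone.

Things in the scene. Friction and masses are not known exactly. Their poses are not given: they have to be found in the camera images.
- test_fixture: low grey test fixture box with a blue top plate, fixed. Origin: underside; x = push direction, to the contact head; z up. Box x -95 to 105, y -55 to 55 mm, its flat top (the bed) at z = 65 mm. Behind the head, metal spring housing x 83 to 104 mm, top z = 95 mm; scale with the green band beside the head at y -46 to -37 mm, top z = 88 mm. Only the oil bottle stands on the bed
- guide_mouth (a point): on the bed, midway between the two white guides where their flared lead-ins begin: fixture x = 4, y = 0, z = 65 mm; axes as the fixture. Guides 12 mm high, inner faces 63 mm apart from fixture x = 18 to 43 mm (the board is 60 mm wide), 71 mm apart at the mouth. Brass side screws stick out of them to fixture y = +-59 mm at x = 31 mm, up to z = 78 mm
- contact_head (a joint): travel in m of the sprung contact head (black bar, 66 mm wide, 1.5 to 23.5 mm above the bed, brass contacts in front) along the fixture's +x: 0 = at rest, front face at fixture x = 45 mm; 0.014 = hard stop. Spring 1.2 N per mm from zero: 10 N at 0.0083. The red pointer stands in the green band from 0.0053 to 0.0113
- head_face (a point): middle of the contact head's front face, 7 mm above the bed; it moves with the head; axes as the fixture
- test_board: green circuit board with a row of white and black sockets, 60 x 100 x 18 mm, 40 to 70 g. Origin: centre underneath, at its feet. Starts on the foam block. 2 mm plate: x -30 to 30, y -50 to 50, z 6 to 8 mm; sockets x -14 to 22, y -31 to 35, to z 16 mm. Grey connector near the -y end; the +y end is the plain end. Can be gripped across its 60 mm by the plate's edges; behind its middle the fingers clear the guides
- foam_block: black foam block on which the board lies at the start, 57 x 104 x 60 mm, fixed, 3 mm narrower than the board; origin: centre of its underside. To the left of it and the fixture a magnifier arm crosses the table at 0.34 to 0.39 m height, from x 0.30, y 0.14 m to x 0.61, y 0.27 m, with its lamp head behind: pass over it
- board_lead (a point): middle of the edge of the board's plain end (board x = 0, y = 50, z = 7 mm); axes as the board
- oil_bottle: small white oil bottle with orange label and yellow cap, diameter 29 mm, 66 mm high (body straight up to 59 mm), about 120 g; origin: centre of its underside; at the start it stands on the fixture's bed
- drip_dish: round dark steel drip dish, fixed, outer diameter 56 mm, rim 6 mm high, inner floor of about 47 mm diameter at z = 3 mm; origin: centre of its underside
- gauge_block: ground steel step block 23 x 48 x 30 mm; bystander; origin: centre of underside
- tray_good: blue parts tray 71 x 101 x 23 mm; bystander; origin: centre of underside
- vial: glass vial with black cap, diameter 23 mm, 54 mm high, standing; bystander; origin: centre of underside
- stamp: wooden hand stamp, 23 x 23 x 53 mm, standing; bystander; origin: centre of underside

How it is judged:
On the way:
1. the oil bottle stands upright in the drip dish, let go (horizontal distance between oil_bottle and drip_dish below 0.012 m and z of oil_bottle in the frame of drip_dish between 0 and 0.007 m and angle between oil_bottle's own z axis and vertical below 0.1 rad and contact force between the fingers and oil_bottle below 0.1 N), for 0.3 s.
At the end, for the whole second after the job is handed in: fingers hold the board flat on the bed (3.5 mm, 3.4 deg), between the guides (4 mm, 4 deg), plain end on the contact head, pushing it back 5 to 11.7 mm with 6 to 14 N, through the last second; bottle upright in the dish, within 12 mm of its centre, untouched (all of step 1 and contact force between test_board and contact_head between 6 and 14 N and value of joint contact_head between 0.005 and 0.0117 m and x of board_lead in the frame of test_fixture above 0.047 m and angle between the y axis of test_board and the x axis of test_fixture, either way round below 0.07 rad and y of test_board in the frame of test_fixture between -0.004 and 0.004 m and z of test_board in the frame of test_fixture between 0.062 and 0.0685 m and angle between test_board's own z axis and vertical below 0.06 rad and contact force between the fingers and test_board above 0.5 N); the arm keeps its last pose, push and grip.
It fails at once if the oil bottle is tipped (angle between oil_bottle's own z axis and vertical above 0.6 rad).
It fails at once if the contact head is pressed with more than 20 N (contact force between test_board and contact_head above 20 N).
It fails at once if another thing on the table is moved by more than 25 mm (distance of any of gauge_block, tray_good, vial, stamp from where it was at the start of the episode above 0.025 m).
It also fails if it takes over 64 s, if anything falls off the work surface, if the arm or the gripper's body presses on something with over 40 N, if the wrist force passes 120 N, or if a joint passes its speed limit or range.

ROBOT

A 6-joint arm with a two-finger parallel gripper is mounted at the origin on a cart in front of the work surface, level with it; the furniture and walls round the work are solid. World frame = base frame: x ahead of the robot, y to its left, z up, the work surface at z = 0. Lengths are in m, angles in rad, forces in N, time in s.
With the tool pointing down it reaches from about 0.4 to 0.825 m from the base axis. Payload 7 kg.
Tool frame: the origin (TCP) lies at the very end of the fingers, on their centre line; the grasp point (between the pads) lies 19 mm behind it (tcp_to_grasp is the z of the grasp point in the tool frame, in m); z points along the fingers, y is the direction in which the jaws open and shut (so a half turn about z gives the same grasp; the last joint's range is limited). The gripper opens to 85 mm and grips with 20 to 120 N. Pads are 22 mm wide; open, the fingers measure 114 mm over their backs; the gripper's body (76 mm by 85 mm) begins 54 mm behind the grasp point. The pads swing forward as they close: fully open they stand 13 mm farther back than shut.
Start: joints at [1.57, 0.359, 0.012, 0, -1.224, -0.288], TCP at [0.192, 0.647, 0.231] pointing down, gripper open.
Joint ranges: [-3.07, 3.07], [-1.43, 2.12], [-1.02, 1.25], [-3.03, 1.67], [-3.05, -0], [-3.03, 3.03]. Speed limits (rad/s): [2.39, 2.39, 3.01, 3.14, 3.14, 3.14].

INTERFACE

Orientations are given as a rotation vector (axis times angle).
In Python, from plant import * gives the robot as it stands. The module is installed in compiled form; this text tells all that it offers.
- The arm moves only by the tool jog_arm, never from a script. Its argument "commands" is a list of rows, each a list of 3 entries, a list of its own where there are three numbers: the closure, from 0 (fully open) to 1 (shut), then the shift along the tool's x, y, z as a fraction of full scale, then the turn, a rotation vector about the tool's x, y, z as a fraction of full scale. In form: [[claw, [dx, dy, dz], [wx, wy, wz]], ...]. A call has 1 to 12 rows; each row shifts and turns the commanded pose from where the row before left it, along the tool's axes as they then stand; what a row does not reach is not made up. Full scale, the value 1, is 15 cm for a shift and pi rad for a turn. A row lasts 1/10 s, in which the tool goes at most 50 mm and 8.59 degrees, less where a joint would pass 70% of its speed; a pose out of reach is approached as far as the arm can. A call with a number of a shift or a turn outside -1 to 1 is refused whole. A call with a gripper value outside its range is refused whole. The fingers move at their own pace and stop on an object; the grip force is fixed at half the most. Time passes only in rows, so rows that do not move let the fingers close. It gives the time, the measured TCP pose, the force and the opening at its end, in the units of the state.
- get_state(): the state, without advancing time (a new reading comes with each control period).
- capture(name): name is "side" or "top" or "wrist"; returns a dict with "img" (480x640x3 uint8, red, green, blue), "mtx" (3x3 intrinsics, pixels), "R" (3x3) and "t" (3): a world point X has camera coordinates R X + t; the wrist camera has in their place "mount" (4x4, takes a point from camera to tool coordinates, whose origin is the TCP and whose axes are the flange's). Camera axes: x right, y down, z forward; pixel columns grow to the right and rows downward; lengths in m; the calibration is good to about 2 mm. The wrist camera is an equidistant fisheye: a pixel r from the principal point sees the ray r / f radians off the axis. A picture is of the moment at which its call begins: read the wrist's pose just before it. There is no depth.
- hand_in(): hands the job in, once; it reports no verdict.
The state is a dict: "t": time; "joint_positions": joint angles; "qvel": joint speeds; "tau": joint torques, N m; "position": TCP position; "orientation": TCP orientation; "wrist_force": force on the tool from outside, world axes, zero at the start; "ft_torque": the same for the moment, N m; "grip_width": opening from 0.0 (shut) to 1.0 (fully open).
Only numpy, scipy, OpenCV 4.12 (cv2) and the standard library are available. Lean on these libraries where they do the work, as an engineer would, in place of code of your own. Each camera call takes 0.05 s, during which the arm holds its last target. There are 200 camera calls.

## Working session

There is one attempt and no reset: what is moved stays moved. The work goes in short steps, Python scripts to look and compute and a tool call to move; the robot and the scene stay as the last step left them, time stands still between calls to the robot, and variables do not carry over. Pictures are saved under pics/ and viewed, about 8 in all and at most 12, crops included, and the job is handed in when it is done.

Besides the shell and the picture viewer there is one more tool, called after ">>>" as name(argument=value, ...), one argument or row to a line, values as JSON. jog_arm: Moves the arm, as the interface text tells. Shift numbers are shares of 15 cm and turn numbers shares of pi rad, none past 1 either way. Its arguments: {"type":"object","properties":{"commands":{"type":"array"}},"required":["commands"]}

```bash
mkdir -p pics; python3 - <<'E'
from plant import *
import cv2, numpy as np, pickle
s=get_state(); print({k:np.round(v,3) for k,v in s.items()})
for n in("side","top","wrist"):
    c=capture(n); pickle.dump((s,c),open(f"pics/{n}0.pkl","wb"))
    cv2.imwrite(f"pics/{n}0.png",c["img"][:,:,::-1])
    for k in c:
        if k!="img": print(n,k,np.round(c[k],3).tolist())
E
```

```text
{'t': np.float64(0.0), 'joint_positions': array([ 1.57 ,  0.359,  0.011, -0.   , -1.224, -0.288]), 'qvel': array([ 0.001,  0.001, -0.   , -0.   ,  0.001,  0.001]), 'tau': array([ 2.0000e-03, -5.8332e+01,  2.9342e+01,  6.9370e+00, -6.0000e-03,
        0.0000e+00]), 'position': array([0.192, 0.647, 0.23 ]), 'orientation': array([ 3.107, -0.452, -0.   ]), 'wrist_force': array([ 0.329, -0.253, -0.084]), 'ft_torque': array([ 0.046,  0.021, -0.006]), 'grip_width': np.float64(0.998)}
side mtx [[572.296, 0.0, 316.535], [0.0, 572.296, 239.812], [0.0, 0.0, 1.0]]
side R [[0.914, -0.406, 0.005], [-0.265, -0.606, -0.75], [0.308, 0.684, -0.662]]
side t [-0.573, 0.179, 0.942]
top mtx [[548.804, 0.0, 311.764], [0.0, 548.804, 240.205], [0.0, 0.0, 1.0]]
top R [[0.028, -1.0, 0.004], [-0.989, -0.028, -0.145], [0.145, 0.0, -0.989]]
top t [-0.092, 0.615, 0.819]
wrist mtx [[371.648, 0.0, 319.829], [0.0, 371.648, 240.158], [0.0, 0.0, 1.0]]
wrist mount [[0.0, -0.952, -0.307, 0.077], [1.0, 0.0, -0.001, -0.001], [0.001, -0.307, 0.952, -0.142], [0.0, 0.0, 0.0, 1.0]]
```

View pics/top0.png

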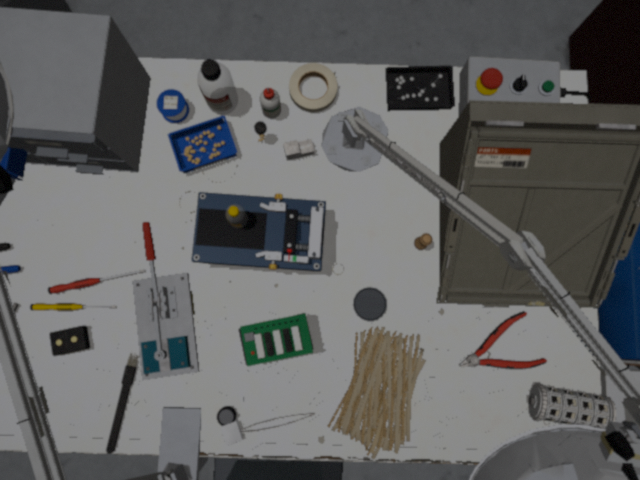

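View pics/side0.png

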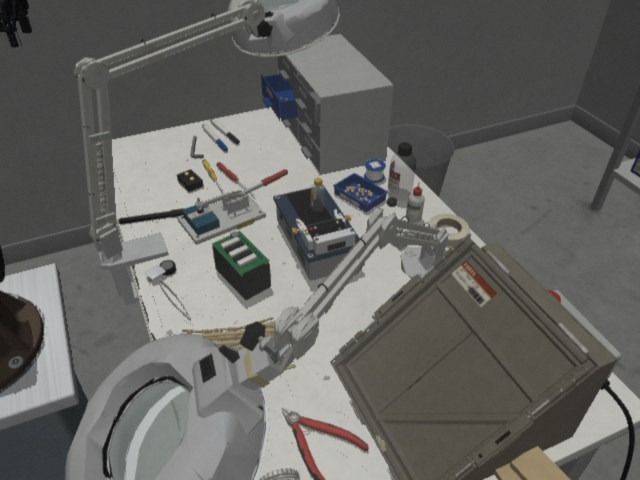

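The top view shows the fixture at about (260,232), with its head to the right (world −y). The bottle cap is at (236,213), the board at (277,340) and the dish at (370,303). In the side view the fixture is at (318,230) and the board at (242,262), while the dish is hidden behind an arm. I'll zoom in next.

```bash
cat > h.py <<'E'
import numpy as np, cv2, pickle
from scipy.spatial.transform import Rotation as Ro
def ld(n): return pickle.load(open(f"pics/{n}.pkl","rb"))
def ray(c,u,v,s=None):
    K=c["mtx"]; x=(u-K[0,2])/K[0,0]; y=(v-K[1,2])/K[1,1]
    if "mount" in c:
        r=np.hypot(x,y)+1e-12; d=np.array([x/r*np.sin(r),y/r*np.sin(r),np.cos(r)])
        M=c["mount"]; R=Ro.from_rotvec(s["orientation"]).as_matrix()
        return R@M[:3,3]+s["position"], R@M[:3,:3]@d
    d=np.array([x,y,1.]); return -c["R"].T@c["t"], c["R"].T@d
def onz(c,u,v,z,s=None):
    o,d=ray(c,u,v,s); return o+d*(z-o[2])/d[2]
def tri(*rays):
    A=np.zeros((3,3));b=np.zeros(3)
    for o,d in rays:
        d=d/np.linalg.norm(d);P=np.eye(3)-np.outer(d,d);A+=P;b+=P@o
    X=np.linalg.solve(A,b)
    return X, [np.linalg.norm((np.eye(3)-np.outer(d,d)/(d@d))@(X-o)) for o,d in rays]
def mask(img,lo,hi):
    return cv2.inRange(cv2.cvtColor(img,cv2.COLOR_RGB2HSV),np.array(lo),np.array(hi))
def snap(n,f):
    from plant import get_state,capture
    s=get_state();c=capture(n);pickle.dump((s,c),open(f"pics/{f}.pkl","wb"));return s,c
E
python3 - <<'E'
from h import *
a=ld("top0")[1]["img"][180:380,180:400]; b=ld("side0")[1]["img"][160:320,190:380]
A=cv2.resize(a,(440*1,400),interpolation=cv2.INTER_CUBIC);B=cv2.resize(b,(356,300),interpolation=cv2.INTER_CUBIC)
o=np.zeros((400,796,3),np.uint8);o[:,:440]=A;o[:300,440:]=B
cv2.imwrite("pics/z0.png",o[:,:,::-1])
for n in("top0","side0"):
    c=ld(n)[1];print(n)
    for nm,lo,hi in(("green",(45,120,40),(80,255,255)),("yellow",(20,120,80),(32,255,255))):
        m=mask(c["img"],lo,hi);k,_=cv2.findContours(m,0,1)
        for q in sorted(k,key=cv2.contourArea)[::-1][:2]:
            r=cv2.minAreaRect(q);print(nm,cv2.contourArea(q),np.round(r[0]),np.round(cv2.boxPoints(r)).tolist())
E
```

```text
top0
green 2456.0 [276. 339.] [[239.0, 327.0], [305.0, 314.0], [313.0, 351.0], [247.0, 365.0]]
green 66.5 [548.  86.] [[543.0, 81.0], [553.0, 81.0], [553.0, 90.0], [543.0, 90.0]]
yellow 212.5 [ 56. 306.] [[32.0, 304.0], [81.0, 304.0], [81.0, 309.0], [32.0, 309.0]]
yellow 128.0 [484.  88.] [[472.0, 86.0], [479.0, 77.0], [496.0, 89.0], [490.0, 99.0]]
side0
green 0.5 [218. 248.] [[217.0, 248.0], [219.0, 248.0], [219.0, 249.0], [217.0, 249.0]]
green 0.0 [219. 242.] [[219.0, 243.0], [219.0, 243.0], [219.0, 242.0], [219.0, 242.0]]
yellow 58.0 [209. 169.] [[202.0, 161.0], [205.0, 159.0], [216.0, 177.0], [213.0, 179.0]]
yellow 24.5 [318. 182.] [[315.0, 179.0], [321.0, 179.0], [321.0, 184.0], [315.0, 184.0]]
```

View pics/z0.png

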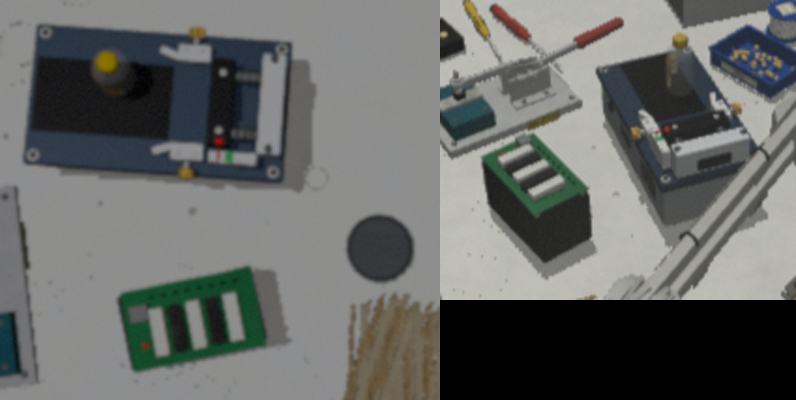

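The crop (2x) shows the board's grey connector at the left end, so the plain end already faces −y, towards the head. The dish is a dark disc at (370,304). Next I'll triangulate.

```bash
python3 - <<'E'
from h import *
T=ld("top0")[1];S=ld("side0")[1]
def p(nm,t,s):
    X,e=tri(ray(T,*t),ray(S,*s));print(nm,np.round(X,3),np.round(e,4))
    return X
p("fix head -x",(321,270.5),(304.7,262.5));p("fix head +x",(325.5,201.5),(357,246.4));p("fix tail -x",(192,261.5),(274.3,196.3))
for c in((198.5,193.5),(325.5,201.5),(321,270.5),(192,261.5)): print("z65",np.round(onz(T,*c,.065),3))
p("board left",(247,365),(214,243));p("board right",(305,314.5),(270,261))
B=[onz(T,*c,.068) for c in ((239,327),(305,314),(313,351),(247,365))]
print("board z68",np.round(B,3).tolist(),np.round(np.mean(B,0),3),[round(np.linalg.norm(B[i]-B[i-1]),3) for i in range(4)])
p("bottle cap",(234,211),(318,181))
print("cap at z131",np.round(onz(T,234,211,.130),3))
m=((T["img"].max(2)<75).astype(np.uint8))*255
k,_=cv2.findContours(m[275:335,340:400],0,1);q=max(k,key=cv2.contourArea)
(e,ax,an)=cv2.fitEllipse(q);u=np.array(e)+(340,275);print("dish",u,ax,np.round(onz(T,*u,.006),3))
d=[onz(T,u[0]+a,u[1],.006) for a in(-ax[0]/2,ax[0]/2)];print("dia",np.linalg.norm(d[0]-d[1]))
o,dd=ray(S,0,0);K=S["mtx"]@(S["R"]@onz(T,*u,.0)+S["t"]);print("dish in side",K[:2]/K[2])
E
```

```text
fix head -x [ 0.566 -0.09   0.057] [0.0028 0.0028]
fix head +x [ 0.671 -0.093  0.062] [0.0054 0.0054]
fix tail -x [0.579 0.106 0.064] [0.0019 0.0019]
z65 [0.683 0.103 0.065]
z65 [ 0.676 -0.095  0.065]
z65 [ 0.568 -0.091  0.065]
z65 [0.577 0.107 0.065]
board left [0.427 0.015 0.067] [0.0021 0.0021]
board right [ 0.503 -0.069  0.066] [0.0024 0.0024]
board z68 [[0.48, 0.03, 0.068], [0.502, -0.068, 0.068], [0.448, -0.082, 0.068], [0.425, 0.016, 0.068]] [ 0.464 -0.026  0.068] [np.float64(0.057), np.float64(0.101), np.float64(0.056), np.float64(0.1)]
bottle cap [0.645 0.037 0.128] [0.0005 0.0005]
cap at z131 [0.644 0.037 0.13 ]
dish [369.62103271 303.77847481] (31.244400024414062, 32.04857635498047) [ 0.522 -0.172  0.006]
dia 0.05060987894916359
dish in side [301.75746744 323.82677904]
```

>>> jog_arm(
  commands=[
    [0,[0,0,-0.333],[0,0,0.0468]],
    [0,[0,0,-0.333],[0,0,0.0468]],
    [0,[0,0,-0.333],[0,0,0.0468]],
    [0,[0,0,-0.333],[0,0,0.0468]],
    [0,[0,0,-0.333],[0,0,0.0468]],
    [0,[0,0,0],[0,0,0.0468]],
    [0,[0,0,0],[0,0,0.0468]],
    [0,[0,0,0],[0,0,0.0468]],
    [0,[0,0,0],[0,0,0.0468]],
    [0,[0,0,0],[0,0,0]],
  ],
)

```text
t: 1.15
position: [0.1922, 0.647, 0.4807]
orientation: [2.172, -2.269, 0.001]
wrist_force: [-0.3, -0.4, -1.1]
grip_width: 0.997
```

>>> jog_arm(
  commands=[
    [0,[0.25,-0.179,0],[0,0,0]],
    [0,[0.25,-0.179,0],[0,0,0]],
    [0,[0.25,-0.179,0],[0,0,0]],
    [0,[0.25,-0.179,0],[0,0,0]],
    [0,[0.25,-0.179,0],[0,0,0]],
    [0,[0.25,-0.179,0],[0,0,0]],
    [0,[0.25,-0.179,0],[0,0,0]],
    [0,[0.25,-0.179,0],[0,0,0]],
    [0,[0.25,-0.179,0],[0,0,0]],
    [0,[0,0,0],[0,0,0]],
    [0,[0,0,0],[0,0,0]],
  ],
)

```text
t: 2.25
position: [0.4202, 0.2988, 0.4812]
orientation: [-2.176, 2.265, 0.0]
wrist_force: [0.1, 0.5, 0.2]
grip_width: 0.999
```

>>> jog_arm(
  commands=[
    [0,[0.282,-0.0876,0],[0,0,0]],
    [0,[0.282,-0.0876,0],[0,0,0]],
    [0,[0.282,-0.0876,0],[0,0,0]],
    [0,[0.282,-0.0876,0],[0,0,0]],
    [0,[0.282,-0.0876,0],[0,0,0]],
    [0,[0.282,-0.0876,0],[0,0,0]],
    [0,[0.282,-0.0876,0],[0,0,0]],
    [0,[0,0,0.3],[0,0,0]],
    [0,[0,0,0.3],[0,0,0]],
    [0,[0,0,0],[0,0,0]],
    [0,[0,0,0],[0,0,0]],
  ],
)

```text
t: 3.35
position: [0.4999, 0.0008, 0.3922]
orientation: [2.178, -2.263, 0.001]
wrist_force: [0.4, -0.6, 0.9]
grip_width: 1.002
```

```bash
python3 - <<'E'
from h import *
s,c=snap("wrist","w1");cv2.imwrite("pics/w1.png",c["img"][:,:,::-1]);print(s["position"],s["joint_positions"],s["t"])
E
```

```text
[0.49986548 0.0007753  0.39218477] [ 3.96235204e-01 -1.05802188e-03 -7.68948360e-02  1.09325196e-03
 -1.49552609e+00 -4.34740302e-01] 3.35
```

View pics/w1.png

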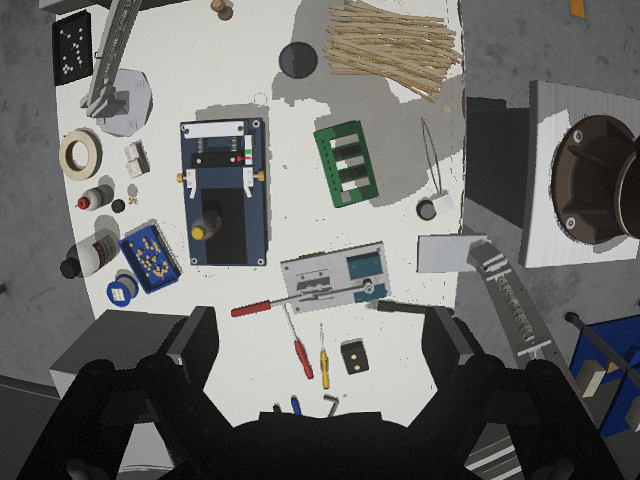

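Wrist view with up being −y: cap at (199,233), fixture corners (181,121), (265,118), (267,265) and (188,266), dish at (298,60), board around (346,163). I'll triangulate these against the top camera.

```bash
python3 - <<'E'
from h import *
T=ld("top0")[1];s,W=ld("w1")
def ctr(img,lo,hi,roi):
    x0,y0,x1,y1=roi;m=mask(img,lo,hi)[y0:y1,x0:x1];k,_=cv2.findContours(m,0,1);q=max(k,key=cv2.contourArea)
    r=cv2.minAreaRect(q);return np.array(r[0])+(x0,y0),cv2.boxPoints(r)+(x0,y0),cv2.contourArea(q)
def p(nm,w,t):
    X,e=tri(ray(W,*w,s),ray(T,*t));print(nm,np.round(X,4),np.round(e,4))
Y=((18,100,60),(34,255,255));G=((45,100,30),(85,255,255))
cw=ctr(W["img"],*Y,(185,215,215,250));ct=ctr(T["img"],*Y,(222,200,250,225));print(cw[0],ct[0])
p("cap",cw[0],ct[0]);print(onz(W,*cw[0],.129,s),onz(T,*ct[0],.129))
bw=ctr(W["img"],*G,(300,100,400,220));bt=ctr(T["img"],*G,(230,300,320,370));print(np.round(bw[1]).tolist(),bw[2])
print("bw",[np.round(onz(W,*u,.068,s),4).tolist() for u in bw[1]])
p("bctr",bw[0],bt[0]); print(onz(W,*bw[0],.068,s),onz(T,*bt[0],.068))
for w,t in(((181,121),(325.5,201.5)),((265,118),(321,270.5)),((267,265),(192,261.5)),((188,266),(198.5,193.5))): p("fix",w,t);print("   z65",np.round(onz(W,*w,.065,s),4))
g=cv2.cvtColor(W["img"],cv2.COLOR_RGB2GRAY)[35:85,270:326];k,_=cv2.findContours((g<80).astype(np.uint8),0,1);
q=max(k,key=cv2.contourArea);e=cv2.fitEllipse(q);dw=np.array(e[0])+(270,35);print("dish",dw,e[1])
p("dish",dw,(369.6,303.8));print(onz(W,*dw,.006,s))
E
```

```text
[197.5 232.5] [232.5 210.5]
cap [0.6456 0.04   0.1254] [0.0001 0.0001]
[0.64420213 0.03903802 0.129     ] [0.64495044 0.03934512 0.129     ]
[[312.0, 133.0], [340.0, 124.0], [363.0, 199.0], [335.0, 208.0]] 1022.0
bw [[0.5055, -0.0664, 0.068], [0.4707, -0.0759, 0.068], [0.4438, 0.0206, 0.068], [0.4799, 0.0306, 0.068]]
bctr [ 0.4698 -0.0256  0.08  ] [0.0061 0.0061]
[ 0.47532774 -0.02328297  0.068     ] [ 0.4633279  -0.02590319  0.068     ]
fix [ 0.6774 -0.0949  0.0586] [0. 0.]
   z65 [ 0.675  -0.0946  0.065 ]
fix [ 0.5774 -0.0913 -0.0331] [0.0009 0.0009]
   z65 [ 0.5634 -0.088   0.065 ]
fix [0.5757 0.1073 0.0646] [0.001 0.001]
   z65 [0.5746 0.1075 0.065 ]
fix [0.6778 0.0965 0.0916] [0.0012 0.0012]
   z65 [0.6896 0.106  0.065 ]
dish [297.94665146  59.87624168] (36.11674118041992, 37.68805694580078)
dish [ 0.5228 -0.1736 -0.0129] [0.0003 0.0003]
[ 0.52212082 -0.17013098  0.006     ]
```

>>> jog_arm(
  commands=[
    [0,[-0.058,-0.191,0.256],[0,0,0]],
    [0,[-0.058,-0.191,0.256],[0,0,0]],
    [0,[-0.058,-0.191,0.256],[0,0,0]],
    [0,[-0.058,-0.191,0.256],[0,0,0]],
    [0,[-0.058,-0.191,0.256],[0,0,0]],
    [0,[0,0,0],[0,0,0]],
    [0,[0,0,0],[0,0,0]],
  ],
)

```text
t: 4.1
position: [0.6462, 0.0389, 0.1998]
orientation: [2.177, -2.265, 0.001]
wrist_force: [0.7, -0.1, 0.6]
grip_width: 0.996
```

```bash
python3 - <<'E'
from h import *
s,W=snap("wrist","w2");cv2.imwrite("pics/w2.png",W["img"][:,:,::-1]);print(s["position"],s["orientation"])
m=mask(W["img"],(18,120,60),(34,255,255));k,_=cv2.findContours(m,0,1)
for q in sorted(k,key=cv2.contourArea)[::-1][:3]:
    r=cv2.minAreaRect(q);print(cv2.contourArea(q),r,onz(W,*r[0],.129,s))
E
```

```text
[0.6462039  0.03887766 0.19978301] [ 2.17726125e+00 -2.26462925e+00  1.42610126e-03]
528.0 ((319.6176452636719, 252.97059631347656), (27.406526565551758, 25.46624183654785), 75.96376037597656) [0.6448746  0.03845534 0.129     ]
48.0 ((629.0, 4.0), (8.0, 12.0), 90.0) [ 0.4082233  -0.14452124  0.129     ]
42.0 ((445.82696533203125, 278.1346130371094), (5.295135498046875, 31.770809173583984), 78.69007110595703) [0.56370362 0.05937699 0.129     ]
```

View pics/w2.png

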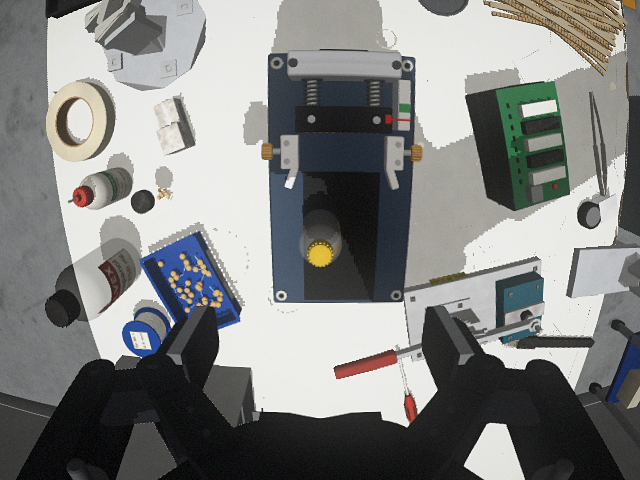

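>>> jog_arm(
  commands=[
    [0,[0,0,0.25],[0,0,0]],
    [0,[0,0.008,0.25],[0,0,0]],
    [0,[0,0,0.247],[0,0,0]],
    [0,[0,0,0],[0,0,0]],
    [1,[0,0,0],[0,0,0]],
    [1,[0,0,0],[0,0,0]],
    [1,[0,0,0],[0,0,0]],
    [1,[0,0,0],[0,0,0]],
    [1,[0,0,0],[0,0,0]],
    [1,[0,0,0],[0,0,0]],
  ],
)

```text
t: 5.15
position: [0.6444, 0.0381, 0.0892]
orientation: [-2.174, 2.264, -0.003]
wrist_force: [-1.2, 1.1, 7.5]
grip_width: 0.323
```

>>> jog_arm(
  commands=[
    [1,[0,0,0],[0,0,0]],
    [1,[0,0,-0.1],[0,0,0]],
    [1,[0,0,-0.2],[0,0,0]],
    [1,[0,0,-0.2],[0,0,0]],
    [1,[0,0,-0.2],[0,0,0]],
    [1,[0,0,0],[0,0,0]],
  ],
)

```text
t: 5.75
position: [0.6457, 0.0382, 0.1976]
orientation: [-2.171, 2.261, -0.007]
wrist_force: [0.6, -0.4, -1.4]
grip_width: 0.323
```

>>> jog_arm(
  commands=[
    [1,[0.178,0.0953,0],[0,0,0]],
    [1,[0.178,0.0953,0],[0,0,0]],
    [1,[0.178,0.0953,0],[0,0,0]],
    [1,[0.178,0.0953,0],[0,0,0]],
    [1,[0.178,0.0953,0],[0,0,0]],
    [1,[0.178,0.0953,0],[0,0,0]],
    [1,[0.178,0.0953,0],[0,0,0]],
    [1,[0.178,0.0953,0],[0,0,0]],
    [1,[0,0,0],[0,0,0]],
    [1,[0,0,0],[0,0,0]],
  ],
)

```text
t: 6.75
position: [0.5197, -0.1714, 0.1921]
orientation: [-2.173, 2.268, -0.0]
wrist_force: [-0.1, 0.1, -2.0]
grip_width: 0.318
```

```bash
python3 - <<'E'
from h import *
s,W=snap("wrist","w3");s,T=snap("top","t3");cv2.imwrite("pics/w3.png",W["img"][:,:,::-1]);print(s["position"],s["orientation"],s["wrist_force"],s["grip_width"])
E
```

```text
[ 0.52012021 -0.17095375  0.19207368] [-2.17416696e+00  2.26733549e+00 -1.72457683e-04] [ 0.39121857  0.06564014 -0.7544326 ] 0.32525149045685087
```

View pics/w3.png

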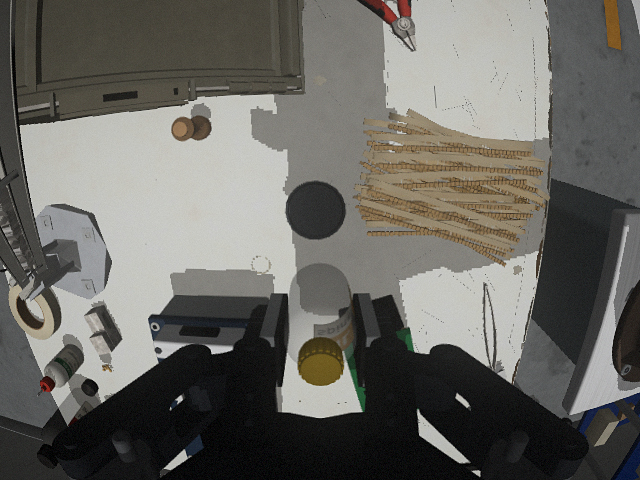

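The bottle is held upright, with its cap at (320,362) and base near (320,285). The dish is at (316,209). I'll check the dish position from here.

```bash
python3 - <<'E'
from h import *
s,W=ld("w3");T=ld("top0")[1]
g=cv2.cvtColor(W["img"],cv2.COLOR_RGB2GRAY)[170:245,280:352];k,_=cv2.findContours((g<80).astype(np.uint8),0,1)
q=max(k,key=cv2.contourArea);e=cv2.fitEllipse(q);dw=np.array(e[0])+(280,170);print(dw,e)
print(onz(W,*dw,.006,s),tri(ray(W,*dw,s),ray(T,369.6,303.8)))
M=W["mount"]
R=Ro.from_rotvec(s["orientation"]).as_matrix();print(np.round(R,4))
print("cap",onz(W,320,360,s["position"][2]+.04,s))
E
```

```text
[315.20881271 209.79551697] ((35.20881271362305, 39.79551696777344), (57.44771957397461, 59.04424285888672), 98.12801361083984)
[ 0.52242996 -0.17171161  0.006     ] (array([ 0.52217778, -0.17162796,  0.00560092]), [np.float64(0.00026137626672499936), np.float64(0.0002613762667252071)])
[[-4.280e-02 -9.991e-01  3.000e-04]
 [-9.991e-01  4.280e-02  2.000e-04]
 [-2.000e-04 -3.000e-04 -1.000e+00]]
cap [ 0.51808811 -0.17379378  0.23211991]
```

>>> jog_arm(
  commands=[
    [1,[0.005,-0.0147,0.2],[0,0,0]],
    [1,[0,0,0.2],[0,0,0]],
    [1,[0,0,0.2],[0,0,0]],
    [1,[0,0,0.2],[0,0,0]],
    [1,[0,0,0.15],[0,0,0]],
    [1,[0,0,0.06],[0,0,0]],
    [1,[0,0,0.04],[0,0,0]],
    [1,[0,0,0.02],[0,0,0]],
    [1,[0,0,0.01],[0,0,0]],
    [1,[0,0,0],[0,0,0]],
  ],
)

```text
t: 7.85
position: [0.5229, -0.1717, 0.0307]
orientation: [-2.175, 2.266, -0.002]
wrist_force: [0.8, 0.2, -0.5]
grip_width: 0.322
```

>>> jog_arm(
  commands=[
    [1,[0,0,0.01],[0,0,0]],
    [1,[0,0,0.007],[0,0,0]],
    [1,[0,0,0],[0,0,0]],
  ],
)

```text
t: 8.15
position: [0.5223, -0.1718, 0.0276]
orientation: [-2.175, 2.267, -0.0]
wrist_force: [-1.0, -0.9, -1.0]
grip_width: 0.321
```

>>> jog_arm(
  commands=[
    [1,[0,0,0.006],[0,0,0]],
    [1,[0,0,0.004],[0,0,0]],
    [1,[0,0,0],[0,0,0]],
  ],
)

```text
t: 8.45
position: [0.5225, -0.1718, 0.0271]
orientation: [-2.176, 2.266, -0.001]
wrist_force: [-2.8, 2.3, 10.4]
grip_width: 0.325
```

Contact. I'll open part way, then go up.

>>> jog_arm(
  commands=[
    [0.5,[0,0,-0.003],[0,0,0]],
    [0.5,[0,0,0],[0,0,0]],
    [0.5,[0,0,0],[0,0,0]],
    [0.5,[0,0,0],[0,0,0]],
    [0.5,[0,0,0],[0,0,0]],
    [0.5,[0,0,-0.1],[0,0,0]],
    [0.5,[0,0,-0.15],[0,0,0]],
    [0.5,[0,0,-0.25],[0,0,0]],
    [0.5,[0,0,-0.25],[0,0,0]],
    [0,[0,0,-0.3],[0,0,0]],
    [0,[0,0,-0.3],[0,0,0]],
    [0,[0,0,0],[0,0,0]],
  ],
)

```text
t: 9.65
position: [0.5256, -0.1724, 0.2358]
orientation: [-2.171, 2.261, -0.014]
wrist_force: [-0.2, 0.0, -0.3]
grip_width: 0.977
```

```bash
python3 - <<'E'
from h import *
s,W=snap("wrist","w4");s,T=snap("top","t4")
a=W["img"][:, 150:550];b=cv2.resize(T["img"][160:400,180:420],(400,400));o=np.zeros((480,800,3),np.uint8);o[:,:400]=a;o[:400,400:]=b
cv2.imwrite("pics/w4.png",o[:,:,::-1]);print(s["position"],s["orientation"],s["wrist_force"],s["grip_width"])
E
```

```text
[ 0.52406723 -0.17187082  0.23242365] [-2.17208121  2.26308698 -0.00779498] [ 0.15690094  0.20011988 -1.53908709] 1.0014834686959135
```

View pics/w4.png

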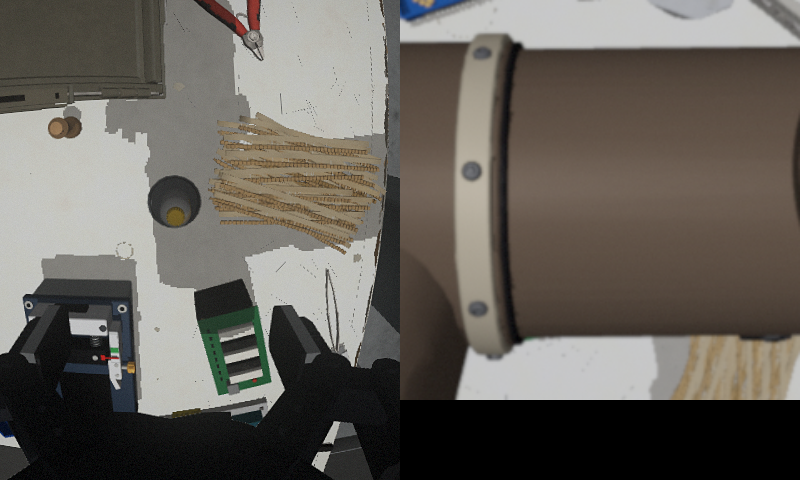

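The bottle stands upright in the dish, with its cap at (325,216) in the full wrist image. Next I'll move above the board, aligned with it.

>>> jog_arm(
  commands=[
    [0,[-0.25,0.0907,0],[0,0,0]],
    [0,[-0.25,0.0907,0],[0,0,0]],
    [0,[-0.25,0.0907,0],[0,0,0]],
    [0,[-0.25,0.0907,0],[0,0,0]],
    [0,[-0.25,0.0907,0],[0,0,0]],
    [0,[0,0,0],[0,0,-0.0425]],
    [0,[0,0,0],[0,0,-0.0425]],
    [0,[0,0,0],[0,0,0]],
    [0,[0,0,0],[0,0,0]],
  ],
)

```text
t: 10.65
position: [0.4615, 0.0182, 0.2279]
orientation: [2.452, -1.961, -0.002]
wrist_force: [0.6, 0.2, 0.1]
grip_width: 0.995
```

```bash
python3 - <<'E'
from h import *
s,W=snap("wrist","w5");cv2.imwrite("pics/w5.png",W["img"][:,:,::-1]);print(s["position"],s["orientation"],s["wrist_force"])
r=s["orientation"];print("yaw",np.degrees(2*np.arctan2(r[1],r[0])))
m=mask(W["img"],(45,90,30),(85,255,255));m=cv2.morphologyEx(m,cv2.MORPH_CLOSE,np.ones((15,15)));k,_=cv2.findContours(m,0,1);q=max(k,key=cv2.contourArea)
P=np.array([onz(W,*u,.068,s) for u in q[:,0]]);r=cv2.minAreaRect((P[:,:2]*1000).astype(np.float32));print(cv2.contourArea(q),r,np.round(cv2.boxPoints(r)))
print(cv2.boxPoints(cv2.minAreaRect(q)))
E
```

```text
[0.46154329 0.0182062  0.22785646] [ 2.45228401e+00 -1.96080020e+00 -1.58884740e-03] [0.61859314 0.23515388 0.08396895]
yaw -77.29034817452074
8444.0 ((463.8939514160156, -25.57012939453125), (59.235713958740234, 99.01585388183594), 13.027775764465332) [[424.  16.]
 [446. -80.]
 [504. -67.]
 [482.  29.]]
[[290. 105.]
 [364. 105.]
 [364. 224.]
 [290. 224.]]
```

View pics/w5.png

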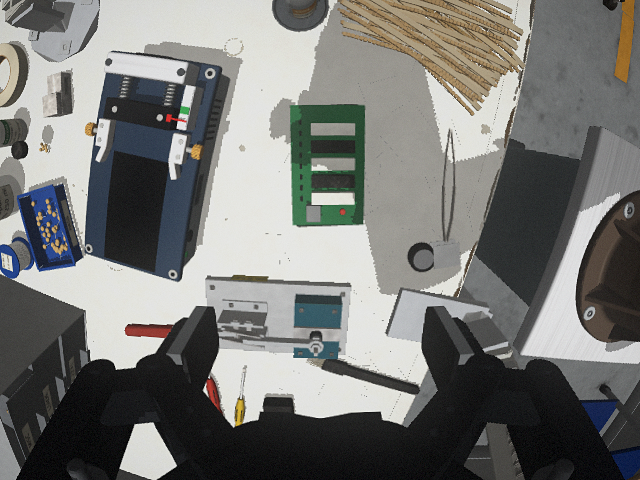

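The board fits a 59×99 mm rectangle at z = 68 mm, which agrees with the text. Its centre is (0.464,−0.0256) and its yaw −77.0°. I'll use the same images for the fixture axis and for clearance to the bench device.

```bash
python3 - <<'E'
from h import *
s5,W5=ld("w5");s2,W2=ld("w2")
for u in((207,277),(350,285),(333,250),(240,275)): print("device",np.round(onz(W5,*u,0.01,s5),3))
for u,z in (((316,335),.04),((316,335),.01)): print("knob",np.round(onz(W5,*u,z,s5),3))
def plate(s,W,roi):
    x0,y0,x1,y1=roi
    hsv=mask(W["img"],(15,110,60),(34,255,255))
    m=np.zeros_like(hsv);m[y0:y1,x0:x1]=hsv[y0:y1,x0:x1];k,_=cv2.findContours(m,0,1)
    for q in sorted(k,key=cv2.contourArea)[::-1][:3]:
        c=cv2.minAreaRect(q)[0];print("brass",np.round(c),cv2.contourArea(q),np.round(onz(W,*c,.071,s)*1000,1))
plate(s2,W2,(255,135,430,170));plate(s5,W5,(75,110,215,170))
for s,W,C in((s2,W2,((269,54),(414,53),(410,303),(273,302))),(s5,W5,((113,52),(222,66),(183,279),(85,253)))):
    P=np.array([onz(W,*c,.065,s)[:2]*1000 for c in C]);print(np.round(P,1).tolist())
    h=(P[0]+P[1])/2;t=(P[2]+P[3])/2;print("axis",np.degrees(np.arctan2(*(h-t)[::-1])),"len",np.linalg.norm(h-t),"w",np.linalg.norm(P[0]-P[1]),"ctr",(h+t)/2)
o=np.vstack([cv2.resize(W2["img"][30:320,250:430],(540,580*3//2//1))[:600]])
cv2.imwrite("pics/z2.png",cv2.resize(W2["img"][40:310,255:430],(525,600+0),interpolation=cv2.INTER_CUBIC)[:,:,::-1])
E
```

```text
device [0.562 0.124 0.01 ]
device [0.409 0.098 0.01 ]
device [0.436 0.064 0.01 ]
device [0.526 0.113 0.01 ]
knob [0.435 0.149 0.04 ]
knob [0.431 0.167 0.01 ]
brass [416. 152.] 140.5 [571.9 -16.2  71. ]
brass [267. 151.] 134.0 [680.9 -20.6  71. ]
brass [196. 151.] 114.0 [572.4 -15.8  71. ]
brass [ 90. 129.] 77.0 [681.5 -20.7  71. ]
brass [203. 150.] 0.0 [566.9 -18.4  71. ]
[[676.7, -93.3], [569.8, -92.0], [570.6, 110.2], [686.6, 103.8]]
axis -91.54028207650576 len 199.74403691799395 w 106.96544620381661 ctr [625.9497058    7.19037667]
[[673.5, -92.3], [566.4, -89.5], [572.3, 104.4], [683.7, 104.1]]
axis -92.3650340340609 len 195.29381909669874 w 107.19973164584052 ctr [623.99458904   6.67640074]
```

>>> jog_arm(
  commands=[
    [0,[0.155,0.049,0.05],[0,0,0]],
    [0,[0,0,0.2],[0,0,0]],
    [0,[0,0,0.2],[0,0,0]],
    [0,[0,0,0],[0,0,0]],
  ],
)

```text
t: 11.1
position: [0.4574, -0.0072, 0.1579]
orientation: [2.449, -1.959, -0.007]
wrist_force: [-1.0, -0.7, 0.7]
grip_width: 1.004
```

>>> jog_arm(
  commands=[
    [0,[0,-0.01,0.2],[0,0,0]],
    [0,[0,0,0.2],[0,0,0]],
    [0,[0,0,0.15],[0,0,0]],
    [0,[0,0,0.08],[0,0,0]],
    [0,[0,0,0.03],[0,0,0]],
    [0,[0,0,0],[0,0,0]],
    [0,[0,0,0],[0,0,0]],
  ],
)

```text
t: 11.8
position: [0.4624, -0.0054, 0.0634]
orientation: [-2.456, 1.957, -0.001]
wrist_force: [-0.5, 0.2, -0.2]
grip_width: 1.003
```

>>> jog_arm(
  commands=[
    [0,[0,0.02,0.03],[0,0,0]],
    [0,[0,0,0.01],[0,0,0]],
    [0,[0,0,0],[0,0,0]],
    [0,[0,0,0],[0,0,0]],
  ],
)

```text
t: 12.2
position: [0.4587, -0.0062, 0.0566]
orientation: [-2.458, 1.957, -0.0]
wrist_force: [-0.2, 0.1, -0.4]
grip_width: 0.998
```

>>> jog_arm(
  commands=[
    [1,[0,0,0],[0,0,0]],
    [1,[0,0,0],[0,0,0]],
    [1,[0,0,0],[0,0,0]],
    [1,[0,0,0],[0,0,0]],
    [1,[0,0,0],[0,0,0]],
    [1,[0,0,0],[0,0,0]],
  ],
)

```text
t: 12.8
position: [0.4589, -0.0062, 0.0572]
orientation: [-2.458, 1.956, -0.001]
wrist_force: [-3.8, 1.1, 10.8]
grip_width: 0.667
```

>>> jog_arm(
  commands=[
    [1,[0,0,-0.05],[0,0,0]],
    [1,[0,0,-0.1],[0,0,0]],
    [1,[0,0,-0.2],[0,0,0]],
    [1,[0,0,-0.2],[0,0,0]],
    [1,[0,0,-0.1],[0,0,0]],
    [1,[0,0,0],[0,0,0]],
    [1,[0,0,0],[0,0,0]],
  ],
)

```text
t: 13.5
position: [0.4584, -0.0062, 0.1539]
orientation: [-2.457, 1.957, 0.0]
wrist_force: [-0.3, 0.7, 0.1]
grip_width: 0.663
```

```bash
python3 - <<'E'
from h import *
s,W=snap("wrist","w6");cv2.imwrite("pics/w6.png",W["img"][:,:,::-1]);print(s["position"],s["orientation"],s["wrist_force"],s["grip_width"])
r=s["orientation"];print("yaw",np.degrees(2*np.arctan2(r[1],r[0])))
E
```

```text
[ 0.45844295 -0.00619088  0.15392114] [-2.45681306e+00  1.95690999e+00  3.83155059e-05] [-0.3243413   0.70183842  0.10362586] 0.6634440881507402
yaw 282.92369022859157
```

View pics/w6.png

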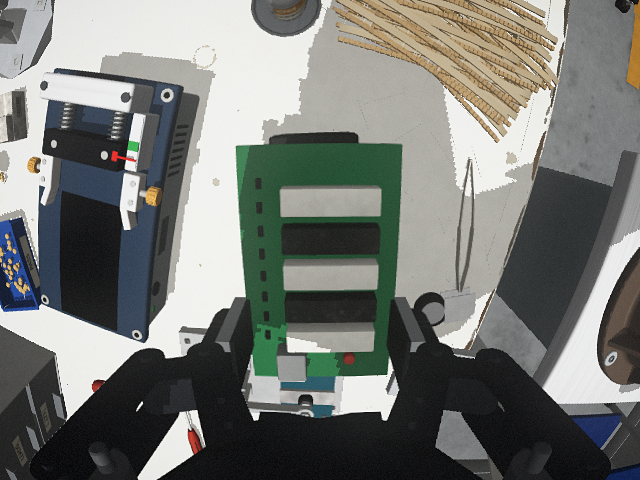

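The board is held level. Its lead edge runs from (236,145) to (403,145). I'll compute the lead edge in the tool frame and the goal pose.

```bash
python3 - <<'E'
from h import *
s,W=ld("w6");R=Ro.from_rotvec(s["orientation"]).as_matrix()
for u in((236,145),(403,145),(243,330),(395,330)):
    X=onz(W,*u,s["position"][2]+.011,s);print(u,np.round(X,4),"tool",np.round(R.T@(X-s["position"]),4))
E
```

```text
(236, 145) [ 0.502  -0.0681  0.1649] tool [ 0.0701 -0.0286 -0.011 ]
(403, 145) [ 0.4445 -0.0813  0.1649] tool [ 0.0701  0.0304 -0.011 ]
(243, 330) [0.4876 0.0052 0.1649] tool [-0.0046 -0.0309 -0.011 ]
(395, 330) [ 0.426  -0.009   0.1649] tool [-0.0045  0.0323 -0.011 ]
```

>>> jog_arm(
  commands=[
    [1,[0,0,0],[0,0,0.0425]],
    [1,[0,0,0],[0,0,0.0425]],
    [1,[-0.0961,-0.1609,0],[0,0,0]],
    [1,[-0.0961,-0.1609,0],[0,0,0]],
    [1,[-0.0961,-0.1609,0],[0,0,0]],
    [1,[-0.0961,-0.1609,0],[0,0,0]],
    [1,[-0.0961,-0.1609,0],[0,0,0]],
    [1,[-0.0961,-0.1609,0],[0,0,0]],
    [1,[-0.0961,-0.1609,0],[0,0,0]],
    [1,[0,0,0],[0,0,0]],
    [1,[0,0,0],[0,0,0]],
  ],
)

```text
t: 14.65
position: [0.6309, 0.0875, 0.1517]
orientation: [2.173, -2.264, -0.002]
wrist_force: [-0.5, -0.8, -0.7]
grip_width: 0.669
```

```bash
python3 - <<'E'
from h import *
s,W=snap("wrist","w7");cv2.imwrite("pics/w7.png",cv2.resize(W["img"][40:340,160:480],(800,750))[:600,:,::-1]);print(s["position"],s["orientation"],s["wrist_force"],s["grip_width"])
r=s["orientation"];print("yaw",np.degrees(2*np.arctan2(r[1],r[0])))
E
```

```text
[0.63085729 0.08751186 0.15165977] [ 2.1727291  -2.26443792 -0.00234281] [-0.53027292 -0.76847549 -0.6867911 ] 0.6685706870198075
yaw -92.36807879091003
```

View pics/w7.png

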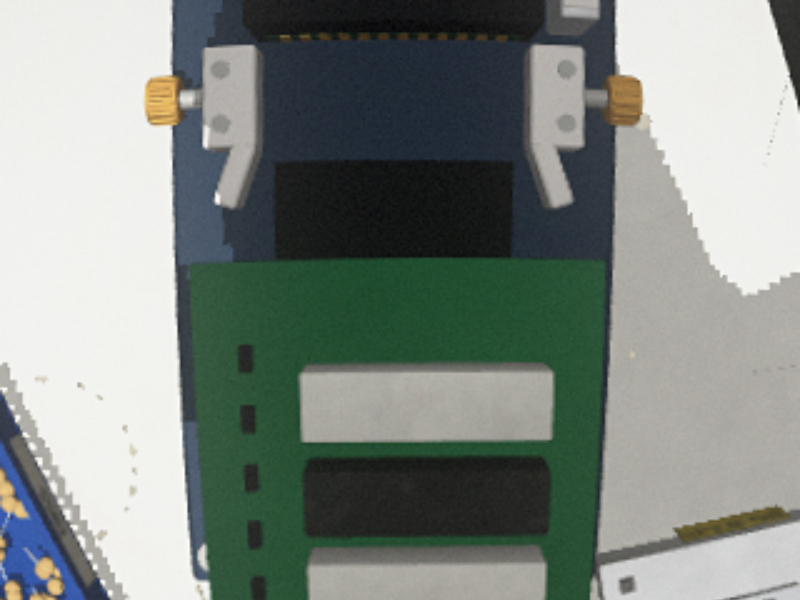

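Crop (2.5x): guide inner edges at (263,100) and (527,100), screw ends at (146,100) and (643,98), board lead corners at (190,265) and (607,262).

```bash
python3 - <<'E'
from h import *
s,W=ld("w7");R=Ro.from_rotvec(s["orientation"]).as_matrix()
for n,u,z in(("gL",(263,100),.077),("gR",(527,100),.077),("sL",(146,100),.072),("sR",(643,98),.072),("bL",(190,265),s["position"][2]+.011),("bR",(607,262),s["position"][2]+.011),("headL",(245,38),.07),("headR",(545,40),.07),("mouthL",(243,205),.077),("mouthR",(547,207),.077)):
    X=onz(W,u[0]/2.5+160,u[1]/2.5+40,z,s);print(n,np.round(X,4),"tool",np.round(R.T@(X-s["position"]),4))
E
```

```text
gL [ 0.6561 -0.0173  0.077 ] tool [ 0.1036 -0.0298  0.0747]
gR [ 0.5957 -0.0148  0.077 ] tool [0.1036 0.0306 0.0749]
sL [ 0.685  -0.0208  0.072 ] tool [ 0.1059 -0.0589  0.0796]
sR [ 0.5668 -0.0163  0.072 ] tool [0.1063 0.0594 0.08  ]
bL [0.6562 0.0163 0.1627] tool [ 0.0701 -0.0282 -0.011 ]
bR [0.5972 0.0184 0.1627] tool [ 0.0705  0.0308 -0.0108]
headL [ 0.6607 -0.034   0.07  ] tool [ 0.1201 -0.0351  0.0817]
headR [ 0.5898 -0.0305  0.07  ] tool [0.1195 0.0359 0.0819]
mouthL [0.662 0.007 0.077] tool [ 0.079  -0.0347  0.0747]
mouthR [0.5919 0.0105 0.077 ] tool [0.0785 0.0355 0.0749]
```

>>> jog_arm(
  commands=[
    [1,[0,-0.005,0.2],[0,0,0]],
    [1,[0,0,0.2],[0,0,0]],
    [1,[0,0,0.12],[0,0,0]],
    [1,[0,0,0.038],[0,0,0]],
    [1,[0,0,0],[0,0,0]],
    [1,[0,0,0],[0,0,0]],
  ],
)

```text
t: 15.3
position: [0.6328, 0.0876, 0.0713]
orientation: [-2.175, 2.266, -0.001]
wrist_force: [0.2, 0.1, 0.1]
grip_width: 0.664
```

>>> jog_arm(
  commands=[
    [1,[0,0,0.01],[0,0,0]],
    [1,[0,0,0.01],[0,0,0]],
    [1,[0,0,0.007],[0,0,0]],
    [1,[0,0,0],[0,0,0]],
  ],
)

```text
t: 15.7
position: [0.6323, 0.0876, 0.0662]
orientation: [-2.175, 2.267, -0.0]
wrist_force: [0.6, 0.4, -0.6]
grip_width: 0.664
```

>>> jog_arm(
  commands=[
    [1,[0,0,0.008],[0,0,0]],
    [1,[0,0,0.006],[0,0,0]],
    [1,[0,0,0.004],[0,0,0]],
    [1,[0,0,0],[0,0,0]],
  ],
)

```text
t: 16.1
position: [0.6323, 0.0876, 0.0633]
orientation: [2.175, -2.267, -0.0]
wrist_force: [-0.5, -0.6, -0.0]
grip_width: 0.662
```

>>> jog_arm(
  commands=[
    [1,[0,0,0.004],[0,0,0]],
    [1,[0,0,0],[0,0,0]],
  ],
)

```text
t: 16.3
position: [0.6323, 0.0876, 0.0628]
orientation: [2.175, -2.267, -0.0]
wrist_force: [0.2, 0.1, -1.2]
grip_width: 0.665
```

>>> jog_arm(
  commands=[
    [1,[0,0,0.004],[0,0,0]],
    [1,[0,0,0.002],[0,0,0]],
    [1,[0,0,0],[0,0,0]],
  ],
)

```text
t: 16.6
position: [0.6324, 0.0877, 0.062]
orientation: [-2.175, 2.267, -0.0]
wrist_force: [-0.8, -0.3, -0.5]
grip_width: 0.665
```

>>> jog_arm(
  commands=[
    [1,[0,0,0.004],[0,0,0]],
    [1,[0,0,0],[0,0,0]],
  ],
)

```text
t: 16.8
position: [0.6324, 0.0877, 0.0614]
orientation: [-2.175, 2.267, -0.0]
wrist_force: [-0.2, 0.7, 0.2]
grip_width: 0.664
```

>>> jog_arm(
  commands=[
    [1,[0,0,0.004],[0,0,0]],
    [1,[0,0,0],[0,0,0]],
  ],
)

```text
t: 17.0
position: [0.6325, 0.0877, 0.061]
orientation: [-2.175, 2.266, -0.0]
wrist_force: [-0.2, 0.7, 2.9]
grip_width: 0.668
```

>>> jog_arm(
  commands=[
    [1,[0,0,0.004],[0,0,0]],
    [1,[0,0,0],[0,0,0]],
  ],
)

```text
t: 17.2
position: [0.6325, 0.0877, 0.0609]
orientation: [-2.175, 2.266, -0.0]
wrist_force: [-2.7, 2.1, 6.9]
grip_width: 0.663
```

>>> jog_arm(
  commands=[
    [1,[0,0,-0.003],[0,0,0]],
    [1,[0.05,0.002,0],[0,0,0]],
    [1,[0.05,0,0],[0,0,0]],
    [1,[0.05,0,0],[0,0,0]],
    [1,[0.05,0,0],[0,0,0]],
    [1,[0,0,0],[0,0,0]],
  ],
)

```text
t: 17.8
position: [0.6307, 0.0598, 0.0626]
orientation: [-2.173, 2.265, 0.002]
wrist_force: [-12.9, 10.4, 19.7]
grip_width: 0.659
```

>>> jog_arm(
  commands=[
    [1,[0,0,0],[0,0,0]],
    [1,[0,0,0],[0,0,0]],
  ],
)

```text
t: 18.0
position: [0.6305, 0.0596, 0.0626]
orientation: [-2.172, 2.266, 0.002]
wrist_force: [-12.8, 12.0, 18.4]
grip_width: 0.663
```

```bash
python3 - <<'E'
from h import *
s,W=snap("wrist","w8");cv2.imwrite("pics/w8.png",cv2.resize(W["img"][40:340,160:480],(640,600))[:,:,::-1]);print(s["position"],s["wrist_force"],s["ft_torque"],s["grip_width"])
r=s["orientation"];print("yaw",np.degrees(2*np.arctan2(r[1],r[0])),np.round(Ro.from_rotvec(r).as_matrix(),4))
E
```

```text
[0.63049466 0.05958468 0.06261291] [-12.79456283  12.0257597   18.39571624] [ 4.08141979  3.92875944 -1.06562866] 0.6630357998083474
yaw 267.56689265819136 [[-0.0425 -0.9991  0.0012]
 [-0.9991  0.0425  0.0029]
 [-0.0029 -0.0011 -1.    ]]
```

View pics/w8.png

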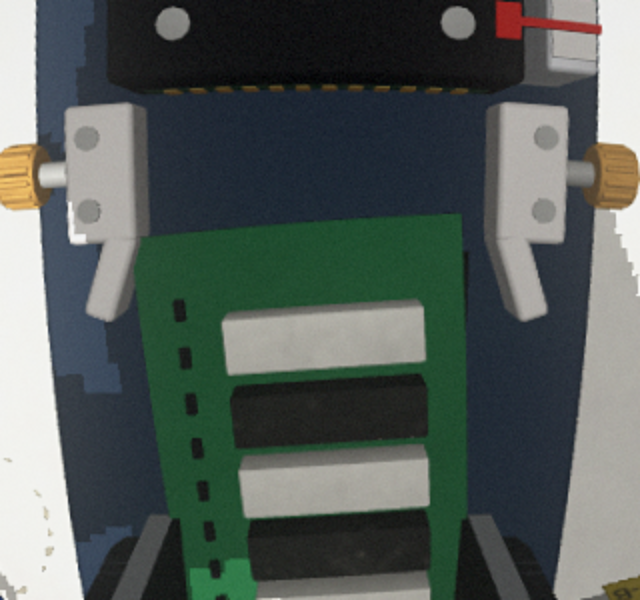

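The board has yawed about 4.4° in the grip: front corners are at (138,238) and (462,215), and the left corner has caught on the left guide. I'll back off, let it down on the bed, open to realign it, and look again.

>>> jog_arm(
  commands=[
    [1,[-0.06,0,0],[0,0,0]],
    [1,[-0.06,0,0],[0,0,0]],
    [1,[-0.06,0,0],[0,0,0]],
    [1,[0,0,0],[0,0,0]],
    [1,[0,0,0],[0,0,0]],
  ],
)

```text
t: 18.55
position: [0.6333, 0.0848, 0.0621]
orientation: [-2.175, 2.264, -0.003]
wrist_force: [-1.6, 1.2, 10.1]
grip_width: 0.66
```

```bash
cat > b.py <<'E'
from h import *
import sys
from plant import *
f=sys.argv[1];dz=float(sys.argv[2]) if len(sys.argv)>2 else .011
s,W=snap("wrist",f);R=Ro.from_rotvec(s["orientation"]).as_matrix()
r=s["orientation"];print("pos",np.round(s["position"],4),"F",np.round(s["wrist_force"],1),"gw",round(float(s["grip_width"]),3),"yaw",round(float(np.degrees(2*np.arctan2(r[1],r[0]))),2),"t",s["t"])
z=float(sys.argv[3]) if len(sys.argv)>3 else s["position"][2]+dz
m=mask(W["img"],(45,90,25),(85,255,255));m[:130]=0;k,_=cv2.findContours(m,0,1);q=max(k,key=cv2.contourArea)[:,0]
P=np.array([R.T@(onz(W,*u,z,s)-s["position"]) for u in q])
# lead edge: top-most green per column; side edges: extreme columns per row
x0,x1=q[:,0].min(),q[:,0].max();Gm=np.zeros_like(m);cv2.drawContours(Gm,[q[:,None]],-1,255,-1)
def T(u,v): return (R.T@(onz(W,u,v,z,s)-s["position"]))[:2]*1000
top=np.array([T(u,np.argmax(Gm[:,u]>0)) for u in range(x0+12,x1-12)]);top=top[abs(top[:,0]-np.median(top[:,0]))<6]
a=np.polyfit(top[:,1],top[:,0],1);print("lead x at y0 %.1f slope %.2f deg"%(a[1],np.degrees(np.arctan(a[0]))))
v0=int(q[:,1].min())+15
for nm,fn in(("L",lambda row:np.argmax(row>0)),("R",lambda row:639-np.argmax(row[::-1]>0))):
    e=np.array([T(fn(Gm[v]),v) for v in range(v0,v0+60)]);c=np.polyfit(e[:,0],e[:,1],1)
    res=e[:,1]-np.polyval(c,e[:,0]);ok=abs(res)<1;c=np.polyfit(e[ok,0],e[ok,1],1)
    print(nm,"y at x=60 %.1f at x=20 %.1f slope %.2f deg"%(np.polyval(c,60),np.polyval(c,20),np.degrees(np.arctan(c[0]))))
h=mask(W["img"],(15,110,60),(34,255,255));h[:60]=0;k,_=cv2.findContours(h,0,1)
for c in sorted(k,key=cv2.contourArea)[::-1][:4]:
    u=cv2.minAreaRect(c)[0];X=R.T@(onz(W,*u,.0715,s)-s["position"]);
    if abs(abs(X[1])-.054)<.012: print("brass",np.round(X[:2]*1000,1))
cv2.imwrite(f"pics/{f}.png",cv2.resize(W["img"][40:340,160:480],(640,600))[:,:,::-1])
E
python3 b.py w9
```

```text
pos [0.6333 0.0848 0.0621] F [-1.6  1.2 10.1] gw 0.66 yaw 267.69 t 18.55
lead x at y0 68.2 slope 5.12 deg
L y at x=60 -33.3 at x=20 -29.7 slope -5.07 deg
R y at x=60 26.1 at x=20 29.1 slope -4.39 deg
brass [100.5 -52.4]
brass [100.6  58.2]
```

>>> jog_arm(
  commands=[
    [0,[0,0,0],[0,0,0]],
    [0,[0,0,0],[0,0,0]],
    [0,[0,0,0],[0,0,0]],
    [0,[0,0,0],[0,0,0]],
    [0,[0,0.017,0],[0,0,0]],
    [0,[0,0,0],[0,0,0]],
    [0,[0,0,0],[0,0,0]],
  ],
)

```text
t: 19.3
position: [0.6292, 0.0847, 0.0604]
orientation: [2.175, -2.266, -0.0]
wrist_force: [0.1, -0.4, -0.2]
grip_width: 1.001
```

```bash
python3 b.py w10 0 0.073
```

```text
pos [0.6292 0.0847 0.0604] F [ 0.1 -0.4 -0.2] gw 1.001 yaw -92.36 t 19.3
lead x at y0 69.1 slope 3.72 deg
L y at x=60 -35.7 at x=20 -33.1 slope -3.73 deg
R y at x=60 23.5 at x=20 26.4 slope -4.15 deg
brass [100.8 -56.9]
brass [100.1  53.8]
```

>>> jog_arm(
  commands=[
    [0,[0,-0.01,-0.006],[0,0,0]],
    [0,[0,0,0],[0,0,0]],
    [0,[0,0,0],[0,0,0]],
  ],
)

```text
t: 19.65
position: [0.6309, 0.0846, 0.0614]
orientation: [2.175, -2.267, -0.0]
wrist_force: [0.3, 0.3, -0.1]
grip_width: 0.999
```

>>> jog_arm(
  commands=[
    [1,[0,0,0],[0,0,0]],
    [1,[0,0,0],[0,0,0]],
    [1,[0,0,0],[0,0,0]],
    [1,[0,0,0],[0,0,0]],
    [1,[0,0,0],[0,0,0]],
    [1,[0,0,0],[0,0,0]],
  ],
)

```text
t: 20.25
position: [0.6309, 0.0846, 0.0623]
orientation: [-2.175, 2.266, -0.001]
wrist_force: [-2.8, -0.0, 5.6]
grip_width: 0.668
```

```bash
python3 b.py w11 0 0.073
```

```text
pos [0.6309 0.0846 0.0623] F [-2.8 -0.   5.6] gw 0.668 yaw 267.66 t 20.25
lead x at y0 69.2 slope 4.25 deg
L y at x=60 -32.5 at x=20 -29.4 slope -4.50 deg
R y at x=60 26.9 at x=20 29.9 slope -4.25 deg
brass [100.6 -54.9]
brass [100.6  55.6]
```

>>> jog_arm(
  commands=[
    [0,[0,0,0],[0,0,0]],
    [0,[0,0,0],[0,0,0]],
    [0,[0,0,0],[0,0,0]],
    [0,[0,0,0],[0,0,0]],
    [0,[0,0.005,0],[0,0,-0.024]],
    [0,[0,0,0],[0,0,0]],
    [0,[0,0,0],[0,0,0]],
    [0,[0,0,0],[0,0,0]],
  ],
)

```text
t: 21.1
position: [0.6301, 0.0847, 0.0614]
orientation: [2.257, -2.185, -0.0]
wrist_force: [0.2, 0.2, 0.4]
grip_width: 1.0
```

```bash
python3 b.py w12 0 0.073
```

```text
pos [0.6301 0.0847 0.0614] F [0.2 0.2 0.4] gw 1.0 yaw -88.13 t 21.1
lead x at y0 69.2 slope 0.05 deg
L y at x=60 -28.9 at x=20 -28.9 slope 0.07 deg
R y at x=60 30.2 at x=20 30.3 slope -0.12 deg
brass [98.5 62.4]
```

>>> jog_arm(
  commands=[
    [1,[0,0.004,0],[0,0,0]],
    [1,[0,0,0],[0,0,0]],
    [1,[0,0,0],[0,0,0]],
    [1,[0,0,0],[0,0,0]],
    [1,[0,0,0],[0,0,0]],
    [1,[0,0,-0.02],[0,0,0]],
    [1,[0,0,0],[0,0,0.012]],
    [1,[0,0,0],[0,0,0.012]],
    [1,[0,0,0],[0,0,0]],
    [1,[0,0,0],[0,0,0]],
  ],
)

```text
t: 22.15
position: [0.6294, 0.0847, 0.0644]
orientation: [2.176, -2.266, -0.0]
wrist_force: [-0.2, 0.4, 0.2]
grip_width: 0.664
```

```bash
python3 b.py w13 0.011
```

```text
pos [0.6294 0.0847 0.0644] F [-0.2  0.4  0.2] gw 0.664 yaw -92.3 t 22.15
lead x at y0 69.5 slope 0.54 deg
L y at x=60 -28.4 at x=20 -28.1 slope -0.43 deg
R y at x=60 30.5 at x=20 30.8 slope -0.49 deg
brass [101.  -56.4]
brass [100.5  54.3]
```

>>> jog_arm(
  commands=[
    [1,[0,-0.018,0],[0,0,0.004]],
    [1,[0,0,0.01],[0,0,0]],
    [1,[0,0,0],[0,0,0]],
    [1,[0,0,0],[0,0,0]],
    [1,[0,0,0],[0,0,0]],
  ],
)

```text
t: 22.7
position: [0.6322, 0.0845, 0.063]
orientation: [2.161, -2.28, -0.0]
wrist_force: [0.3, 0.7, -0.8]
grip_width: 0.665
```

```bash
python3 b.py w14 0.011
```

```text
pos [0.6322 0.0845 0.063 ] F [ 0.3  0.7 -0.8] gw 0.665 yaw -93.08 t 22.7
lead x at y0 69.6 slope 0.54 deg
L y at x=60 -28.4 at x=20 -28.1 slope -0.45 deg
R y at x=60 30.5 at x=20 30.8 slope -0.45 deg
brass [100.6 -55.1]
brass [100.8  55.6]
```

>>> jog_arm(
  commands=[
    [1,[0,-0.005,0],[0,0,0]],
    [1,[0.04,0,0],[0,0,0]],
    [1,[0.04,0,0],[0,0,0]],
    [1,[0.04,0,0],[0,0,0]],
    [1,[0.04,0,0],[0,0,0]],
    [1,[0,0,0],[0,0,0]],
    [1,[0,0,0],[0,0,0]],
  ],
)

```text
t: 23.45
position: [0.6317, 0.0602, 0.063]
orientation: [2.16, -2.281, -0.0]
wrist_force: [-0.8, 0.3, -1.1]
grip_width: 0.662
```

```bash
python3 b.py w15 0.011
```

```text
pos [0.6317 0.0602 0.063 ] F [-0.8  0.3 -1.1] gw 0.662 yaw -93.12 t 23.45
lead x at y0 69.5 slope 0.62 deg
L y at x=60 -28.4 at x=20 -28.1 slope -0.38 deg
R y at x=60 30.5 at x=20 30.7 slope -0.36 deg
brass [ 78.2 -54.2]
brass [79.5 55.9]
```

>>> jog_arm(
  commands=[
    [1,[0.04,0,0],[0,0,0]],
    [1,[0.04,0,0],[0,0,0]],
    [1,[0.02,0,0],[0,0,0]],
    [1,[0,0,0],[0,0,0]],
    [1,[0,0,0],[0,0,0]],
  ],
)

```text
t: 24.0
position: [0.6309, 0.0454, 0.063]
orientation: [2.16, -2.281, 0.0]
wrist_force: [0.1, 0.0, -0.4]
grip_width: 0.667
```

>>> jog_arm(
  commands=[
    [1,[0.03,0,0.004],[0,0,0]],
    [1,[0.02,0,0],[0,0,0]],
    [1,[0,0,0],[0,0,0]],
    [1,[0,0,0],[0,0,0]],
  ],
)

```text
t: 24.4
position: [0.631, 0.038, 0.0628]
orientation: [-2.161, 2.28, -0.001]
wrist_force: [1.3, -0.9, 2.2]
grip_width: 0.666
```

>>> jog_arm(
  commands=[
    [1,[0.012,0,0],[0,0,0]],
    [1,[0.012,0,0],[0,0,0]],
    [1,[0,0,0],[0,0,0]],
    [1,[0,0,0],[0,0,0]],
  ],
)

```text
t: 24.8
position: [0.6308, 0.0349, 0.0627]
orientation: [-2.161, 2.279, -0.001]
wrist_force: [1.3, 4.9, 5.0]
grip_width: 0.663
```

>>> jog_arm(
  commands=[
    [1,[0.01,0,-0.003],[0,0,0]],
    [1,[0.01,0,0],[0,0,0]],
    [1,[0,0,0],[0,0,0]],
    [1,[0,0,0],[0,0,0]],
  ],
)

```text
t: 25.2
position: [0.6306, 0.0322, 0.0628]
orientation: [-2.16, 2.279, -0.0]
wrist_force: [2.2, 6.2, 2.9]
grip_width: 0.663
```

```bash
python3 b.py w16 0.011
```

```text
pos [0.6306 0.0322 0.0628] F [2.2 6.2 2.9] gw 0.663 yaw 266.93 t 25.2
lead x at y0 68.5 slope 0.70 deg
L y at x=60 -28.3 at x=20 -27.7 slope -0.88 deg
R y at x=60 30.3 at x=20 30.7 slope -0.45 deg
brass [51.7 55.8]
brass [ 50.3 -53.8]
```

View pics/w16.png

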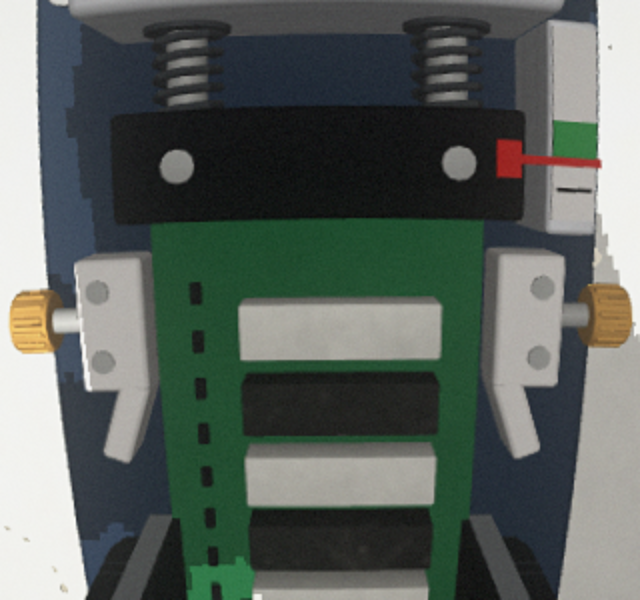

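The board is straight between the guides and the pointer at (600,163) is just at the lower edge of the green band (rows 122–158). About 3 mm more is needed.

>>> jog_arm(
  commands=[
    [1,[0.008,0,0],[0,0,0]],
    [1,[0.008,0,0],[0,0,0]],
    [1,[0.005,0,0],[0,0,0]],
    [1,[0,0,0],[0,0,0]],
    [1,[0,0,0],[0,0,0]],
  ],
)

```text
t: 25.75
position: [0.6306, 0.0299, 0.0629]
orientation: [-2.16, 2.278, 0.0]
wrist_force: [1.7, 9.7, 2.8]
grip_width: 0.661
```

```bash
python3 b.py w17 0.011; python3 - <<'E'
from h import *
s,W=ld("w17");I=W["img"];x0,y0=435,60
for nm,lo,hi in(("red",(0,140,80),(8,255,255)),("green",(45,90,40),(80,255,255))):
    m=mask(I,lo,hi)[40:140,400:470];v,u=np.nonzero(m);print(nm,"cols",u.min()+400,u.max()+400,"rows",v.min()+40,v.max()+40)
m=mask(I,(0,140,80),(8,255,255))[40:140,440:470];v,u=np.nonzero(m);print("pointer rows",v.min()+40,v.max()+40)
m=mask(I,(45,90,40),(80,255,255))[40:140,434:470];v,u=np.nonzero(m);print("band rows",v.min()+40,v.max()+40)
s,T=snap("top","t17");S=snap("side","s17")[1]
for n,c in(("t",T),("s",S)):
    for nm,z in(("dish",.0),("bottletop",.069)):
        p=c["mtx"]@(c["R"]@np.array([.5223,-.1717,z])+c["t"]);print(n,nm,p[:2]/p[2])
a=cv2.resize(T["img"][180:380,240:460],(440,400));b=W["img"][0:300,140:480]
o=np.zeros((400,790,3),np.uint8);o[:,:440]=a;o[:300,450:]=b
cv2.imwrite("pics/f17.png",o[:,:,::-1])
E
```

```text
pos [0.6306 0.0299 0.0629] F [1.7 9.7 2.8] gw 0.661 yaw 266.94 t 25.75
lead x at y0 68.3 slope 0.71 deg
L y at x=60 -28.3 at x=20 -27.7 slope -0.89 deg
R y at x=60 30.4 at x=20 30.7 slope -0.45 deg
brass [49.1 56. ]
brass [ 47.9 -53.8]
red cols 408 459 rows 110 129
green cols 437 458 rows 108 126
pointer rows 119 123
band rows 108 126
t dish [369.2720241  303.67010851]
t bottletop [374.18711822 302.24955744]
s dish [301.71413935 323.56367668]
s bottletop [301.21954121 296.14869081]
```

>>> jog_arm(
  commands=[
    [1,[0.007,0,0],[0,0,0]],
    [1,[0,0,0],[0,0,0]],
    [1,[0,0,0],[0,0,0]],
    [1,[0,0,0],[0,0,0]],
  ],
)

```text
t: 26.3
position: [0.6305, 0.029, 0.0628]
orientation: [-2.16, 2.278, 0.001]
wrist_force: [0.8, 10.0, 3.4]
grip_width: 0.664
```

```bash
python3 b.py w18 0.011; python3 - <<'E'
from h import *
I=ld("w18")[1]["img"]
m=mask(I,(0,140,80),(8,255,255))[40:140,440:470];v,u=np.nonzero(m);print("pointer rows",v.min()+40,v.max()+40)
m=mask(I,(45,90,40),(80,255,255))[40:140,434:470];v,u=np.nonzero(m);print("band rows",v.min()+40,v.max()+40)
s4,W4=ld("w4")
m=mask(W4["img"],(18,90,40),(36,255,255));m[:190]=0;m[235:]=0;m[:,:300]=0;m[:,350:]=0;v,u=np.nonzero(m);print("w4 cap",len(u),u.mean(),v.mean(),onz(W4,u.mean(),v.mean(),.068,s4))
for n in("t17","s17"):
    c=ld(n)[1]
    p=c["mtx"]@(c["R"]@np.array([.5223,-.1717,.066])+c["t"]);p=p[:2]/p[2];x,y=p.astype(int)
    m=mask(c["img"],(18,90,40),(36,255,255))[y-15:y+15,x-15:x+15];v,u=np.nonzero(m);print(n,p,len(u),(u.mean()+x-15,v.mean()+y-15) if len(u) else "")
    if len(u) and n=="t17": print("cap xy",onz(c,u.mean()+x-15,v.mean()+y-15,.068))
E
```

```text
pos [0.6305 0.029  0.0628] F [ 0.8 10.   3.4] gw 0.664 yaw 266.94 t 26.3
lead x at y0 68.3 slope 0.60 deg
L y at x=60 -28.3 at x=20 -27.6 slope -1.02 deg
R y at x=60 30.4 at x=20 30.8 slope -0.57 deg
brass [48.4 55.8]
brass [ 47.3 -52.9]
pointer rows 119 123
band rows 110 128
w4 cap 280 325.2 216.06071428571428 [ 0.52137371 -0.17142038  0.068     ]
t17 [373.95659218 302.31618363] 103 (np.float64(373.3883495145631), np.float64(303.126213592233))
cap xy [ 0.52098942 -0.17062643  0.068     ]
s17 [301.24204254 297.39591271] 69 (np.float64(301.0144927536232), np.float64(298.0289855072464))
```

```bash
python3 -c "
from plant import *
print(hand_in()); s=get_state(); print(s['t'],s['position'],s['wrist_force'],s['grip_width'])"
```

```text
the job is handed in; nothing more can be done
None
the job is handed in; nothing more can be done
```

The bottle is standing in the drip dish, let go, and the arm is holding the board against the contact head with the red pointer in the green band. I handed in at about 26 s of the 64 s allowed.

**Last checks before hand-in:**
- **Bottle:** its cap measures within about 2 mm of directly above the dish centre in the top camera, and the side camera agrees. It is upright.
- **Board position:** it lies on the bed between the guides, gripped by its plate edges. It sits about 1 mm or less off centre and is turned less than about 1° from the tool axis.
- **Push:** the wrist reads about 10 N along the push direction. The pointer stands about 7.6 mm into the travel, which by the spring rate is about 9 N.

**What went wrong or disagreed:**
- **First insertion:** it caught the left guide, because the tool was 2 to 3 mm off centre. The board turned about 4 to 5° in the grip, with a wrist force of about 26 N. I backed out, set it down on the bed, regripped it and re-centred it; the second slide-in met no guide force.
- **Fixture position:** the plate corners and the brass screws disagreed by about 3 mm sideways. I went by the screws.
- **Push force:** the 10 N wrist reading is slightly above the 9 N from the pointer. I put that down to bed friction and sensor bias of about 1 N.
- **Not checked:** I did not re-measure where the other things on the table stand. The arm never went near them, apart from passing over the fixture. The last combined picture could not be viewed because the 12-picture limit was reached, so the final checks are from colour measurements only.

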